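Cover the tesserae, then open the safety-capped cleaner

ROBOT

A 6-joint arm with a two-finger parallel gripper is mounted at the origin on a cart in front of the work surface, level with it; the furniture and walls round the work are solid. World frame = base frame: x ahead of the robot, y to its left, z up, the work surface at z = 0. Lengths are in mm, angles in degrees, forces in N, time in s.
With the tool pointing down it reaches from about 325 to 925 mm from the base axis. Payload 3.1 kg.
Tool frame: the origin (TCP) lies at the very end of the fingers, on their centre line; the grasp point (between the pads) lies grasp_offset behind it (grasp_offset is the distance from the TCP to the grasp point, in mm); z points along the fingers, y is the line along which they close (so a half turn about z gives the same grasp; the last joint's range is limited). The gripper opens to 85 mm and grips with 20 to 120 N. Pads are 22 mm wide; open, the fingers measure 114 mm over their backs; the gripper's body (76 mm by 85 mm) begins 54 mm behind the grasp point. The pads swing forward as they close: fully open they stand 13 mm farther back than shut.
Start: joints at [-79.366, 12.427, 92.441, -0, 75.132, -6.429], TCP at [183.407, -597.495, 197.9] pointing down, gripper open.
Joint ranges: [-157.48, 157.48], [-44.54, 120.13], [17.64, 146.25], [-64.5, 244.5], [7.68, 150.69], [-147.95, 147.95]. Speed limits (degrees/s): [159.86, 159.86, 180, 180, 180, 180].

INTERFACE

Orientations are given as [roll, pitch, yaw] about the fixed x, y, z axes, in that order (R = Rz(yaw) Ry(pitch) Rx(roll)).
In Python, from station import * gives the robot as it stands. Calls block until the motion is done:
- goto(position, orientation): joint-space move of the TCP to a pose.
- move_l(position, attitude=None, speed=150): straight line of the TCP; attitude=None keeps the orientation; speed is the mean speed in mm/s.
- move_j(angles): joint-space move.
- grip(opening, squeeze=None): finger opening in mm; squeeze is the grip in N (None keeps the last); returns when the fingers have stopped.
- wait(seconds).
- solve_ik(position, orientation): joint angles nearest the present ones, or None.
- get_obs(): the state.
- get_image(name): name is "scene" or "top"; returns the picture (480x640x3 uint8, red, green, blue); there is no depth.
- get_calibration(name): a dict with "fx", "fy", "cx", "cy" (pixels), "R" (3x3) and "t" (3): a world point X has camera coordinates R X + t. Camera axes: x right, y down, z forward; pixel columns grow to the right and rows downward; lengths in mm; the calibration is good to about 2 mm. A picture is of the moment at which its call begins. get_calibration takes no time and is no camera call.
A pose or a line that the arm cannot do raises Unreachable and nothing moves.
- sign_off(): hands the job in; it is judged then, once.
Trained networks look in the newest picture that a camera, given by its name, has taken for a name from the list of things; names that differ only in an ending like _2 or _b are one class to them, and where a whole thing is asked for, a point or a joint stands for the part that bears it (a point fixed in the world has none). Each returns a list of dicts, best first, with "score" (0 to 1); they miss things now and then, are a little off and sometimes report something else, mostly with a low value. They report only what shows in the picture. A call takes as long as a camera call.
- spot_in(name, camera): "extent" ([centre column, centre row, width, height] in pixels, round what is visible of it).
- regions_of(name, camera): "region" (480x640 bool, what is visible of it) and "extent" ([centre column, centre row, width, height] in pixels, round what is visible of it).
The state is a dict: "t": time; "joint_pos": joint angles; "qvel": joint speeds; "effort": joint torques, N m; "tcp_pos": TCP position; "ee_rot": TCP orientation; "wrist_force": force on the tool from outside, world axes, zero at the start; "moment": the same for the moment, N m; "grip_width": finger opening in mm; "grip_force": force on a finger pad.
Only numpy, scipy, OpenCV 4.12 (cv2) and the standard library are available. Lean on these libraries where they do the work, as an engineer would, in place of code of your own. Each camera call takes 0.05 s, during which the arm holds its last target. There are 200 camera calls.

TASK

Before the acid cleaner is opened, set the round wooden cover on the clear bowl of tesserae so that it sits fully down and level on the rim; lower it on, do not drop it, and do not tip the bowl. Then open the cleaner bottle in the holder: press its safety cap down, twist it counterclockwise while pressed until it comes free, and lift it off. Finish still holding the cap in the gripper, upright and about 10 cm straight above where it sat; do not put it down or let go.

Things in the scene. Friction and masses are not known exactly. Their poses are not given: they have to be found in the camera images.
- bowl: Clear plastic bowl with glass tesserae, loose on the worktop, 157 mm across the rim, 61 mm high, 0.3 kg. Origin: centre of the underside, z up; the rim lies 61 mm above it. The inside is about 135 mm across, 8 mm below the rim.
- cover: Loose round wooden cover, right way up on the worktop, about 0.15 kg. Origin: centre of its underside, z up. From below: a locating disc 124 mm across (z 0 to 8 mm) that goes into the bowl, a flange 168 mm across (z 8 to 14 mm) that rests on the rim, a round knob 26 mm across (z 14 to 50 mm; 38 mm across below z 16 mm). Seated, its origin is 53 mm above the bowl's.
- bottle: White square cleaner bottle (76 mm square) in a low square plywood holder (130 mm square) that is screwed to the worktop: it cannot move or turn. Origin: centre of the holder's underside, z up. The bottle's shoulder slopes up to the neck at 118 mm, the neck (under the cap) ends at 152 mm.
- cap: White ribbed push-and-turn cap, 52 mm across, 34 mm high, 30 g, loose once unlocked; grip its round side at any yaw. Origin: centre of its open underside, z up; locked, this is 130 mm above the bottle's origin (cap top 164 mm), x axis along the bottle's. To unlock: press down 6 mm (at least 4; bottoms hard at 8), turn 60 degrees counterclockwise, held down, lift.
- neck (a point): Point on the bottle's axis at the foot of its neck, 118 mm above the bottle's origin. Inside the cap a spring pushes it up (about 4 N locked, 1 N more per mm pressed) and two lugs hook under ledges on the neck: unpressed the cap neither turns nor lifts. Past 47 degrees of turn it is free to rise, at 73 degrees it meets a stop.

How it is judged (in metres and radians):
On the way, in this order (a step that is already met when the one before it is completed fails the run):
1. the cover sits seated and level on the bowl and is let go, with the cap still locked (horizontal distance between cover and bowl below 0.014 m and z of cover in the frame of bowl between 0.045 and 0.057 m and angle between cover's own z axis and vertical below 0.06 rad and contact force between the fingers and cover below 0.05 N and linear speed of cover below 0.03 m/s and angle between the x axis of cap and the x axis of bottle, either way round below 0.25 rad and z of cap in the frame of bottle below 0.134 m), for 0.2 s.
2. the cap is turned while pressed down (z of cap in the frame of bottle below 0.127 m and angle between the x axis of cap and the x axis of bottle, either way round above 0.35 rad and horizontal distance between cap and bottle below 0.006 m), for 0.05 s.
At the end, for the whole second after the job is handed in: The gripper holds the cap still, off the bottle, 50 to 200 mm above its seat, within 40 mm of the bottle axis and 20 degrees of upright; the cover lies on the level bowl, fully down (4 mm), centred within 14 mm and level within 3.4 degrees, let go (z of cap in the frame of bottle between 0.18 and 0.33 m and horizontal distance between cap and bottle below 0.04 m and angle between cap's own z axis and vertical below 0.35 rad and linear speed of cap below 0.05 m/s and contact force between the fingers and cap above 1 N and contact force between cap and bottle below 0.05 N and horizontal distance between cover and bowl below 0.014 m and z of cover in the frame of bowl between 0.045 and 0.057 m and angle between each of cover, bowl's own z axis and vertical below 0.06 rad and height (world z) of bowl below 0.01 m and contact force between the fingers and cover below 0.05 N); the arm keeps its last pose, push and grip.
It fails at once if the bowl is tipped more than 20 degrees (angle between bowl's own z axis and vertical above 0.35 rad).
It fails at once if the cover is dropped or thrown (faster than 0.5 m/s out of the fingers) (linear speed of cover above 0.5 m/s and contact force between the fingers and cover below 0.01 N).
It also fails if it takes over 58 s, if anything falls off the work surface, if the arm or the gripper's body presses on something with over 40 N, if the wrist force passes 120 N, or if a joint passes its speed limit or range.

## Working session

There is one attempt and no reset: what is moved stays moved. The work goes in short steps, each a Python script; the robot and the scene stay as the last script left them, time stands still between calls to the robot, and variables do not carry over. Pictures are saved under pics/ and viewed, at most 10 in all, crops included, and the job is handed in when it is done.

```bash
mkdir -p pics; ls; python3 - <<'E'
from station import *
import cv2
for n in ("scene","top"):
    im=get_image(n); cv2.imwrite(f"pics/{n}0.png",im[:,:,::-1]); c=get_calibration(n); print(n,c)
    for k in ("bowl","cover","bottle","cap"):
        print(k,[(round(d["score"],2),[round(float(v),1) for v in d["extent"]]) for d in spot_in(k,n)][:3])
o=get_obs();print(o)
try: print(grasp_offset)
except Exception as e: print(e)
E
```

```text
pics
scene {'fx': 599.114814674484, 'fy': 599.114814674484, 'cx': 313.86310409911573, 'cy': 240.51849541328983, 'R': array([[-0.76302915, -0.64631252, -0.00816293],
       [-0.49551669,  0.59301709, -0.6346605 ],
       [ 0.41502978, -0.48021959, -0.77274797]]), 't': array([ 413.95142698,  340.99961131, 1225.60012257])}
bowl [(0.61, [225.5, 347.8, 73.2, 68.8])]
cover [(0.94, [383.8, 203.6, 66.2, 48.8])]
bottle [(0.85, [333.4, 283.2, 70.7, 64.7])]
cap [(0.57, [332.9, 244.7, 24.5, 24.0])]
top {'fx': 550.8430464325914, 'fy': 550.8430464325914, 'cx': 321.7014936005745, 'cy': 245.56245093492342, 'R': array([[-0.00692394, -0.99987825,  0.013984  ],
       [-0.99695123,  0.00581544, -0.07781024],
       [ 0.07771944, -0.01448012, -0.99687011]]), 't': array([-5.68962963e-01,  5.36990036e+02,  1.17616654e+03])}
bowl [(0.77, [177.4, 251.9, 75.1, 74.1])]
cover [(0.97, [449.2, 245.7, 75.3, 76.6])]
bottle [(0.55, [320.1, 270.9, 69.7, 68.5])]
cap [(0.81, [324.6, 267.4, 25.5, 26.1])]
{'t': 0.5, 'joint_pos': array([-7.93662978e+01,  1.24276204e+01,  9.24413433e+01, -1.19780126e-03,
        7.51310539e+01, -6.42784384e+00]), 'qvel': array([-0.0174206 ,  0.03344557, -0.02403143,  0.03743215, -0.08624257,
        0.01730187]), 'effort': array([-7.21845790e-04, -3.96398091e+01, -3.03836596e+01, -2.74611339e-04,
        2.24966963e-03, -3.12022536e-06]), 'tcp_pos': array([ 183.39890671, -597.49916843,  197.89541816]), 'ee_rot': array([-1.79999853e+02,  1.14844291e-03,  1.70618534e+01]), 'wrist_force': array([ 0.04261932, -0.33112792,  0.37928344]), 'moment': array([ 0.03609327, -0.05484644,  0.01389606]), 'grip_force': 0.0, 'grip_width': 85.63396263622312}
18.700000000000003
```

View pics/top0.png

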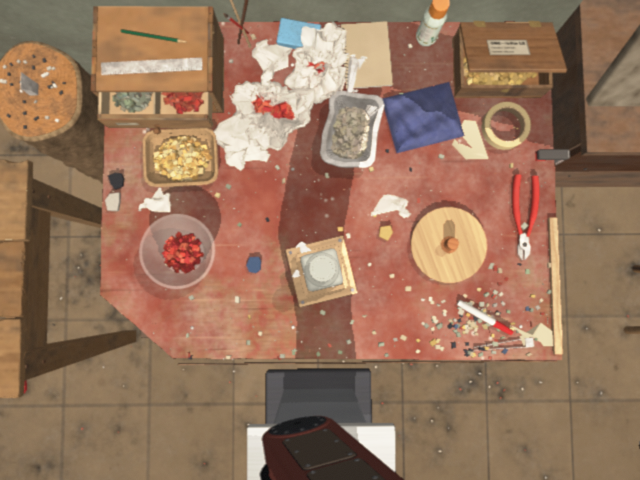

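View pics/scene0.png

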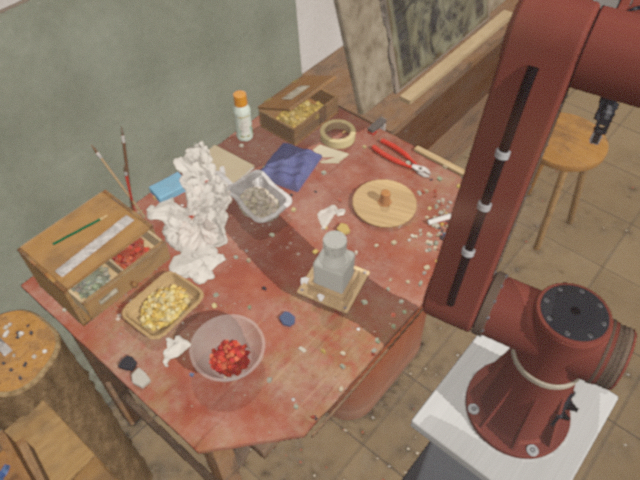

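```bash
cat > h.py <<'E'
from station import *
import numpy as np, cv2
def ray(n,u,v):
    c=get_calibration(n); R=np.array(c["R"]); t=np.array(c["t"])
    return -R.T@t, R.T@np.array([(u-c["cx"])/c["fx"],(v-c["cy"])/c["fy"],1])
def at_z(n,u,v,z):
    o,d=ray(n,u,v); return o+d*(z-o[2])/d[2]
def tri(a,b):
    A=[];B=[]
    for n,u,v in (a,b):
        o,d=ray(n,u,v); d=d/np.linalg.norm(d); P=np.eye(3)-np.outer(d,d); A.append(P);B.append(P@o)
    return np.linalg.lstsq(np.vstack(A),np.hstack(B),rcond=None)[0]
def ell(n,cam,z):
    """centre on plane z by min enclosing circle of region points projected on plane"""
    r=regions_of(n,cam)[0]; m=r["region"].astype(np.uint8)
    c=max(cv2.findContours(m,cv2.RETR_EXTERNAL,cv2.CHAIN_APPROX_NONE)[0],key=cv2.contourArea)[:,0]
    p=np.float32([at_z(cam,u,v,z)[:2] for u,v in c]); q=cv2.fitEllipse(p)
    return r["score"],np.round(q[0],1),np.round(q[1],1),round(q[2],1)
E
python3 - <<'E'
from h import *
for c in ("top","scene"): get_image(c)
for n,z in (("cover",14),("bowl",61),("cap",164)):
    for c in ("top","scene"): print(n,c,*ell(n,c,z))
E
```

```text
cover top 0.97 [ 538.7 -281.5] [163.5 164.6] 40.6
cover scene 0.69 [ 539.1 -280. ] [163.7 167.6] 64.3
bowl top 0.58 [524.6 300.1] [152.7 154.5] 156.9
bowl scene 0.85 [525.5 300.8] [154.8 156.6] 148.5
cap top 0.89 [481.9  -1.5] [46.8 49.7] 40.9
cap scene 0.66 [476.2   8.7] [51.2 73.7] 38.6
```

```bash
python3 - <<'E'
from h import *
D=[180,0,90]
x,y=538.9,-280.8
goto([x,y,120],D)
move_l([x,y,21],speed=80)
grip(15,40)
print(get_obs()["grip_width"],get_obs()["grip_force"])
move_l([x,y,60],speed=60); 
move_l([x,y,265],speed=150)
im=get_image("top"); cv2.imwrite("pics/a.png",im[:,:,::-1]); 
im=get_image("scene"); cv2.imwrite("pics/b.png",im[:,:,::-1]);
for c in("top","scene"):
  try: print(ell("cover",c,265-21+14))
  except Exception as e: print(e)
o=get_obs();print(o["tcp_pos"],o["ee_rot"],o["grip_width"],o["grip_force"],o["wrist_force"],o["t"])
E
```

```text
15.01106850015121 0.0
(0.72, array([ 521.1, -218.7]), array([122.2, 134.9]), 55.4)
(0.79, array([420.2, -81.6]), array([131.6, 132.6]), 164.1)
[ 538.50532664 -280.55638266  263.94137686] [-1.79916116e+02 -5.78960415e-02  8.99979829e+01] 14.76194866765269 0.0 [0.85029201 0.61355918 0.06702013] 7.225
```

View pics/b.png

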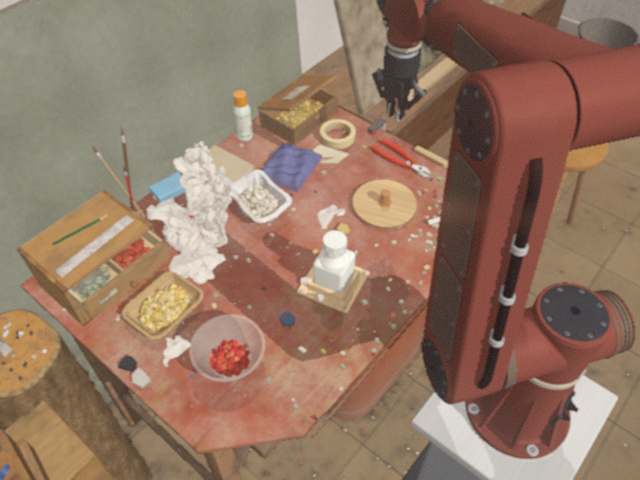

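```bash
python3 - <<'E'
import cv2,numpy as np
from h import *
P=get_obs()["tcp_pos"]; out=[]
for n,f in(("scene","b"),("top","a")):
    c=get_calibration(n)
    im=cv2.imread(f"pics/{f}.png")
    for p in(P,P+[0,0,60],[538.9,-280.8,14],[538.9,-280.8,50]):
        q=np.array(c["R"])@p+c["t"]; u=c["fx"]*q[0]/q[2]+c["cx"]; v=c["fy"]*q[1]/q[2]+c["cy"]
        print(n,u,v); 
        if p is P: u0,v0=u,v
    k=im[max(0,int(v0)-60):int(v0)+140,int(u0)-70:int(u0)+60]; 
    k=cv2.resize(k,None,fx=3,fy=3,interpolation=3)
    cv2.circle(k,(210,3*(int(v0)-max(0,int(v0)-60))),3,(0,255,0),-1); out.append(k[:600])
cv2.imwrite("pics/c.png",np.hstack(out))
E
```

```text
scene 392.98387432170597 127.74937747278229
scene 395.514803597983 106.72005074041505
scene 383.97885486091366 201.8901463628493
scene 385.1270415950611 192.33767291300254
top 482.48880834171945 232.9009942094527
top 493.69848402073126 229.19864320389732
top 447.8412751219603 244.199522964088
top 451.93940813827805 242.84154807621903
```

View pics/c.png

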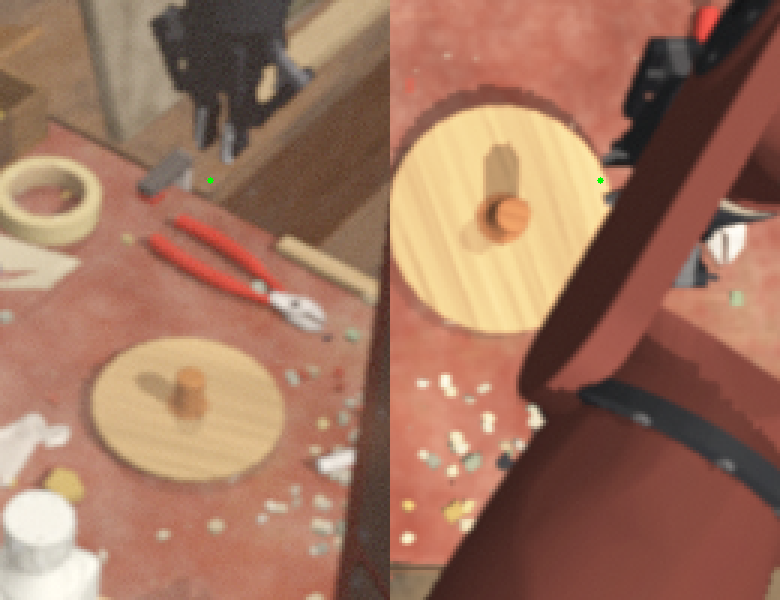

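The crop shows the cover unmoved, and the fingertips about 10 px (scene) / 4 px (top) above where the reported TCP projects. I'll triangulate the tips and touch-probe the knob top to get the true tip height.

```bash
python3 - <<'E'
from h import *
print(tri(("scene",394.7,117.7),("top",486,232)), get_obs()["tcp_pos"])
x,y=538.9,-280.8
move_l([x,y,70],speed=200)
w0=get_obs()["wrist_force"][2]
for z in range(67,17,-3):
    move_l([x,y,z],speed=40); o=get_obs(); f=o["wrist_force"][2]-w0
    if abs(f)>2: break
print(z,f,w0,o["tcp_pos"],o["ee_rot"],o["grip_width"],o["t"])
move_l([x,y,z+6],speed=60)
im=get_image("scene"); cv2.imwrite("pics/d.png",cv2.resize(im[100:260,300:480,::-1],None,fx=3.5,fy=3.5,interpolation=3))
E
```

```text
[ 536.04485785 -276.96843788  296.59737711] [ 538.50532664 -280.55638266  263.94137686]
19 0.7734001586994561 -0.44663456603399043 [ 538.64363201 -280.6280197    18.66767912] [-1.79969749e+02 -2.12959016e-02  8.99973741e+01] 15.108365547424084 12.6
```

View pics/d.png

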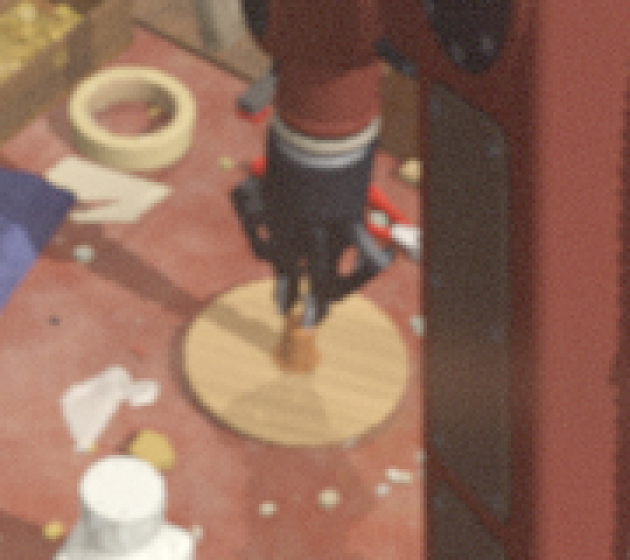

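The fingertips hover right at the knob top while the reported z is about 25: the true tips are about 32 mm above the reported TCP. I'll finish the probe for the exact offset, then grasp with it.

```bash
python3 - <<'E'
from h import *
x,y=538.9,-280.8
move_l([x,y,20],speed=80)
w0=get_obs()["wrist_force"][2]
for z in np.arange(18.5,0,-1.5):
    move_l([x,y,z],speed=30); o=get_obs(); f=o["wrist_force"][2]-w0
    if abs(f)>3: break
print(z,f,w0,o["tcp_pos"],o["t"])
if abs(f)>3:
    zc=o["tcp_pos"][2]   # true 50 here
    move_l([x,y,z+12],speed=80)
    grip(85,40)
    move_l([x,y,zc-27],speed=80)
    grip(15,40); o=get_obs(); print(o["grip_width"],o["grip_force"],o["wrist_force"],o["tcp_pos"])
    im=get_image("scene"); cv2.imwrite("pics/e.png",cv2.resize(im[100:260,300:480,::-1],None,fx=3.5,fy=3.5,interpolation=3))
    print(get_obs()["t"])
E
```

```text
15.5 7.1394060544132705 -0.9843971184485999 [ 538.96414618 -280.80591375   16.92909029] 13.9
24.920887839676233 39.50814127922058 [-0.77360909 -0.56566597  2.35580027] [ 539.35779877 -281.11115789   -9.40784466]
16.125
```

```bash
python3 - <<'E'
from h import *
D=[180,0,90]
x,y=538.9,-280.8
move_l([x,y,30],speed=60)
move_l([x,y,225],speed=200)
o=get_obs(); print(o["grip_width"],o["grip_force"],o["wrist_force"],o["t"])
goto([525,300.5,225],D)
move_l([525,300.5,80],speed=150)
wait(.2)
for c in("top","scene"):
  im=get_image(c)
  try: print(ell("cover",c,80+10+14))
  except Exception as e: print(e)
  if c=="scene": cv2.imwrite("pics/f.png",cv2.resize(im[200:440,130:370,::-1],None,fx=2.5,fy=2.5,interpolation=3))
o=get_obs(); print(o["grip_width"],o["grip_force"],o["tcp_pos"],o["ee_rot"],o["t"])
E
```

```text
24.697978884254216 39.38280701637268 [-0.33180712 -0.45442068 -2.02323964] 18.0667
(0.81, array([528.9, 264.8]), array([ 90.6, 176.6]), 99.3)
(0.73, array([519.4, 304.6]), array([154.5, 162.1]), 144.6)
24.52946018630184 39.3834114074707 [525.19367878 300.60944459  80.43006281] [ 1.79964338e+02 -1.45377315e-02  9.00019601e+01] 21.675
```

View pics/f.png

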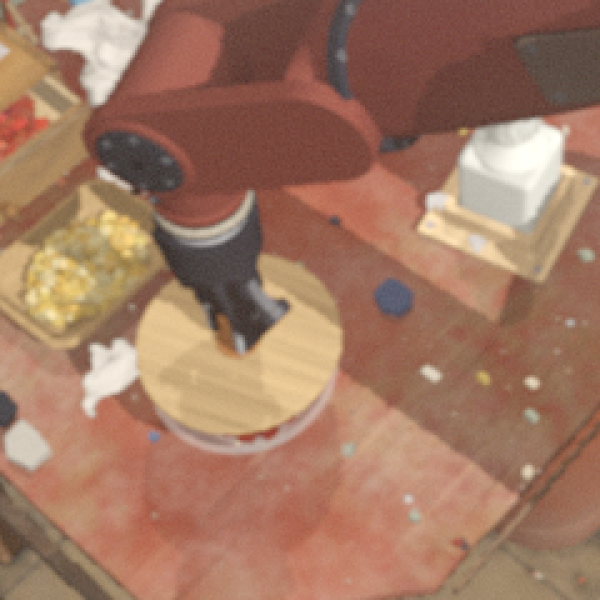

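```bash
cat >> h.py <<'E'
from scipy.optimize import least_squares
def circ(n,cam,z,r,x0):
    R=regions_of(n,cam)[0]; m=R["region"].astype(np.uint8)
    c=np.vstack([q[:,0] for q in cv2.findContours(m,cv2.RETR_EXTERNAL,cv2.CHAIN_APPROX_NONE)[0]])
    p=np.array([at_z(cam,u,v,z)[:2] for u,v in c])
    s=least_squares(lambda q:np.hypot(*(p-q).T)-r,x0,loss="cauchy",f_scale=1.5)
    e=np.abs(np.hypot(*(p-s.x).T)-r)<2.5
    return np.round(s.x,1),len(p),e.sum()
E
python3 - <<'E'
from h import *
for c in("top","scene"):
  get_image(c)
  for r in (82.5,84): print(c,circ("cover",c,103.8,r,[525,300]))
E
```

```text
top (array([524.6, 297.9]), 241, np.int64(141))
top (array([524.6, 299.3]), 241, np.int64(135))
scene (array([522.9, 301. ]), 280, np.int64(183))
scene (array([523.7, 300.5]), 280, np.int64(185))
```

Cover centred over the bowl within about 1 mm. Lower it with force watch.

```bash
python3 - <<'E'
from h import *
x,y=525.7,300.8
w0=get_obs()["wrist_force"]
move_l([x,y,54],speed=60)
for z in np.arange(52,38,-1):
    move_l([x,y,z],speed=25); o=get_obs(); f=o["wrist_force"]-w0
    if f[2]>3: break
print(z,f,o["tcp_pos"],o["t"])
if o["tcp_pos"][2]<46:
    grip(50); wait(.2)
    move_l([x,y,z+80],speed=100)
    goto([400,200,250],[180,0,60])
    for c in("top","scene"):
        im=get_image(c); print(c,circ("cover",c,67,83.3,[x,y]))
        if c=="scene": cv2.imwrite("pics/g.png",cv2.resize(im[200:440,130:370,::-1],None,fx=2.5,fy=2.5,interpolation=3))
        print(c,ell("cap",c,164))
    print(get_obs()["t"])
E
```

```text
42 [-2.00330034 -2.0186117   6.77549691] [525.98132045 300.98204148  43.39673214] 25.3083
top (array([524.9, 298.4]), 230, np.int64(196))
top (0.77, array([482.4,  -2.4]), array([49.7, 51.5]), 147.7)Traceback (most recent call last):
  File "<stdin>", line 14, in <module>
  File "h.py", line 21, in circ
    R=regions_of(n,cam)[0]; m=R["region"].astype(np.uint8)
      ~~~~~~~~~~~~~~~~~^^^
IndexError: list index out of range
```

```bash
python3 - <<'E'
from h import *
x,y=482.2,-2
goto([x,y,200],[180,0,60])
grip(85,80)
im=get_image("scene")
cv2.imwrite("pics/g.png",cv2.resize(im[190:410,130:430,::-1],None,fx=2.6,fy=2.6,interpolation=3))
R=spot_in("cap","scene"); print([(r["score"],r["extent"]) for r in R][:2])
try: print(circ("cover","scene",67,83.3,[525,299]))
except Exception as e: print(e)
print(get_obs()["tcp_pos"],get_obs()["t"])
c=get_calibration("scene")
for z in(130,147,164):
    q=np.array(c["R"])@[x,y,z]+c["t"]; print(c["fx"]*q[0]/q[2]+c["cx"],c["fy"]*q[1]/q[2]+c["cy"])
E
```

```text
[(0.95, [334.8, 243.8, 26.3, 26.0])]
(array([525.1, 300. ]), 216, np.int64(207))
[482.17935051  -1.81977443 200.05251851] 29.3917
334.7562926282107 248.81680941425242
334.90200103191876 243.97711465709682
335.05065434758626 239.0396048487304
```

View pics/g.png

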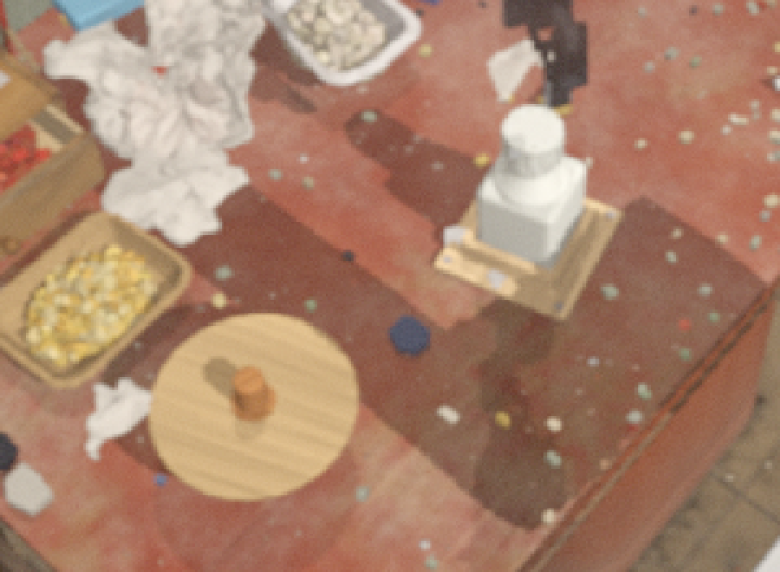

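Cover sits level and centred on the bowl; the cap prediction matches the image (334.8, 243.8). Now grip, press, twist.

```bash
python3 - <<'E'
from h import *
x,y=482.2,-2; D=lambda a:[180,0,a]
w0=get_obs()["wrist_force"]
move_l([x,y,130],speed=100)
for z in range(125,99,-5):
    move_l([x,y,z],speed=60); f=get_obs()["wrist_force"]-w0
    if abs(f[2])>4: print("touch",z,f); break
grip(40,80); o=get_obs(); print(o["grip_width"],o["grip_force"],o["wrist_force"]-w0,o["tcp_pos"],o["t"])
if abs(o["grip_width"]-52)<5 and o["grip_force"]>20:
    z0=o["tcp_pos"][2]
    for k in range(1,12):
        move_l([x,y,z-k],speed=25); o=get_obs(); d=z0-o["tcp_pos"][2]; f=o["wrist_force"]-w0
        print(k,round(d,2),np.round(f,1))
        if d>6 or f[2]>25: break
    for a in range(70,131,10):
        goto([x,y,z-k],D(a))
        o=get_obs(); print(a,np.round(o["wrist_force"]-w0,1),np.round(o["moment"],2),np.round(o["tcp_pos"],1),round(o["ee_rot"][2],1),round(o["grip_width"],1))
    print(o["t"])
im=get_image("scene"); cv2.imwrite("pics/i.png",cv2.resize(im[150:310,250:430,::-1],None,fx=3.5,fy=3.5,interpolation=3))
E
```

```text
49.06281129414827 82.0403284393251 [ 1.68817917 -2.00810552  3.17938883] [483.28240579  -2.44619084 100.97637946] 32.1667
1 1.18 [ 1.9 -1.6  3.8]
2 2.16 [ 1.4 -1.8  4.5]
3 3.02 [ 1.9 -1.6  6.1]
4 3.89 [ 1.5 -2.4  6.9]
5 4.74 [ 1.1 -1.3  7.1]
6 5.56 [ 0.7 -1.2  8.5]
7 6.41 [ 0.9 -1.3  8.9]
70 [ 0.4 -0.4  8.8] [-0.2   0.12 -0.02] [483.6  -2.2  94.7] 70.0 49.1
80 [ 0.3 -0.8  8.3] [-0.25  0.05  0.06] [483.7  -2.2  94.8] 80.0 49.0
90 [ 0.6 -0.8  9.3] [-0.24  0.03  0.03] [483.8  -2.3  94.8] 90.0 48.9
100 [-0.5 -0.8  9.2] [-0.25  0.    0.07] [483.9  -2.2  94.8] 100.0 48.9
110 [ 0.9 -0.7  8.8] [-0.22  0.   -0.  ] [483.9  -2.2  94.8] 110.0 48.8
120 [ 0.7 -1.4  8.4] [-0.23 -0.04  0.06] [483.9  -2.3  94.8] 120.0 48.7
130 [ 1.  -0.7  9.8] [-0.17 -0.    0.07] [483.9  -2.2  94.8] 130.0 48.9
35.9583
```

```bash
python3 - <<'E'
from h import *
o=get_obs(); x,y,z=o["tcp_pos"]; x,y=482.2,-2
for k in (6,12,20,30):
    move_l([x,y,z+k],speed=40); o=get_obs(); print(k,np.round(o["wrist_force"],1),round(o["tcp_pos"][2]-z,1),o["grip_width"],o["grip_force"])
    if o["wrist_force"][2]<-15: break
else: move_l([x,y,z+106],speed=80)
wait(.3)
im=get_image("scene"); cv2.imwrite("pics/j.png",cv2.resize(im[100:440,130:430,::-1],None,fx=1.7,fy=1.7,interpolation=3))
print([(r["score"],r["extent"]) for r in spot_in("cap","scene")][:2],get_obs()["grip_force"],get_obs()["t"])
E
```

```text
6 [ 3.1 -2.3  4.7] 6.7 48.99044724581055 82.24631331861019
12 [ 4.8 -2.5  1.9] 11.9 49.127522996142645 83.44656189903617
20 [ 1.2 -0.5  3.1] 19.3 48.953207153798324 84.24749750643969
30 [ 0.7 -0.4  0.3] 29.8 48.989515608206446 83.86763563379645
[(0.86, [336.0, 214.6, 23.2, 27.7])] 83.84439054876566 38.9
```

View pics/j.png

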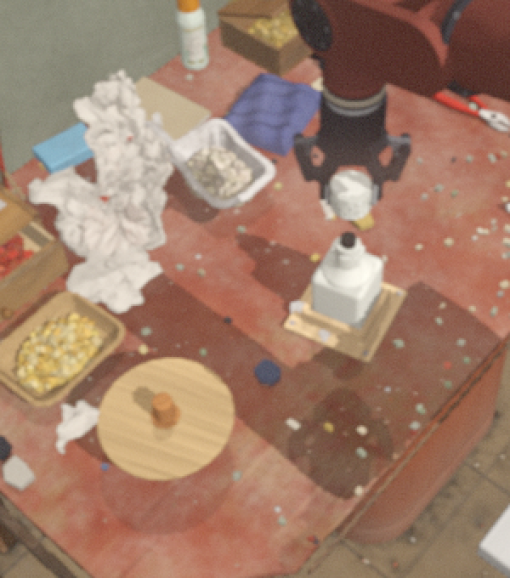

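The cap is off and held in the gripper at crop (352,195), above the open neck at (348,240). The cover is still seated on the bowl.

```bash
python3 -c "
from station import *
print(sign_off())"
```

```text
the job is handed in; nothing more can be done
None
```

I handed the job in at about 39 s: the cover is seated level on the bowl, and the gripper holds the unscrewed cap upright about 10 cm above its seat; no verdict came back. The first cover grasp missed because the real fingertips sit about 33 mm higher than the reported TCP, so I probed the knob top and corrected for that.

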